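Find the rocking lid on the parts tray and press it home

TASK

One of the four lids on the parts tray is not pushed home. Press lightly on the side of one lid after another with the fingertips until you find the one that rocks, then press that lid down in its middle until it is fully home and level. Do not force or lift anything, and leave the things around the tray where they are.

Things in the scene. Friction and masses are not known exactly. Their poses are not given: they have to be found in the camera images.
- tray: open plywood tray, 182 x 182 mm, 36 mm high, fixed to the bench, with four pockets (two by two, 84 mm apart), in each a fixed blue plastic box with a grey lid; origin at the centre of its underside, x and y along its sides; lid tops stand 60 to 80 mm above the bench
- lid_a_top (a point): Centre of the top of the round boss (18 mm across, 3 mm high) in the middle of one of four identical grey lids. Lid: 76 mm square plate, 5 mm thick, with a skirt; the flat round the boss lies 3 mm below this point. z is square to the lid (up when level), x and y run along its sides. Lids at home bear on the box's rim near the corners and do not give
- lid_b_top (a point): Boss centre of another of the four identical lids (size and point as at lid_a_top; letters do not follow the places). The loose lid stands level on a half-pushed stem under its middle, 4 to 5 mm above the rim. About 2 N near the middle of any side, 25 to 30 mm from the centre, tips that side 4 to 5 mm down to the rim (about 0.14 rad); it springs level when let go
- lid_c_top (a point): Boss centre of another of the four identical lids (size and point as at lid_a_top; letters do not follow the places). Pressing a side does not seat the loose lid; 9 to 15 N straight down on its boss slides the stem in, 4 to 5 mm, until the lid meets the rim, and it stays there
- lid_d_top (a point): Boss centre of another of the four identical lids (size and point as at lid_a_top; letters do not follow the places). The boxes stand on cork packing of different thickness, so lid tops differ by up to 10 mm in height and height does not tell which lid is loose
- screw_dish_mid (a point): bystander: round steel dish of screws, 86 mm across, 26 mm high, loose on the bench beside the tray; its centre, half-way up
- spring_clamp_mid (a point): bystander: black spring clamp, 75 x 106 x 20 mm, lying loose beside the tray; its centre, half-way up
- offcut_2_mid (a point): bystander: small pine offcut, 46 x 98 x 19 mm, lying loose behind the tray; its centre, half-way up
Not all that is in view belongs to the job. What is shaped like the part that bears lid_c_top but turquoise is not meant.

How it is judged:
By the outcome, as a careful person would: the job done as asked, in the order asked, and still so for the second after the job is handed in, with the robot touching nothing.
It also fails if it takes over 64 s, if anything falls off the work surface, if the arm or the gripper's body presses on something with over 40 N, if the wrist force passes 120 N, or if a joint passes its speed limit or range.

ROBOT

A 7-joint arm with a two-finger parallel gripper is mounted at the origin on a cart in front of the work surface, level with it; the furniture and walls round the work are solid. World frame = base frame: x ahead of the robot, y to its left, z up, the work surface at z = 0. Lengths are in m, angles in rad, forces in N, time in s.
With the tool pointing down it reaches from about 0.425 to 1.025 m from the base axis. Payload 9.4 kg.
Tool frame: the origin (TCP) lies at the very end of the fingers, on their centre line; the grasp point (between the pads) lies 19 mm behind it (manip.grip_depth is the distance from the TCP to the grasp point, in m); z points along the fingers, y is the line along which they close (so a half turn about z gives the same grasp; the last joint's range is limited). The gripper opens to 85 mm and grips with 20 to 120 N. Pads are 22 mm wide; open, the fingers measure 114 mm over their backs; the gripper's body (76 mm by 85 mm) begins 54 mm behind the grasp point. The pads swing forward as they close: fully open they stand 13 mm farther back than shut.
Start: joints at [-1.412, 0.599, -0.003, 1.599, 0.002, 0.943, -0.08], TCP at [0.169, 0.705, 0.231] pointing down, gripper open.
Joint ranges: [-2.57, 2.57], [-0.35, 1.97], [-1.29, 1.29], [0.11, 2.56], [-1.05, 4.19], [0.11, 1.86], [-2.63, 2.63]. Speed limits (rad/s): [2.22, 2.22, 3.01, 3.01, 3.14, 3.14, 3.14].

INTERFACE

Orientations are given as a unit quaternion [x, y, z, w].
In Python, from cell import manip gives the robot as it stands. Calls block until the motion is done:
- manip.movep(position, orientation): joint-space move of the TCP to a pose.
- manip.move_l(position, orientation=None, velocity=0.15, force_limit=None): straight line of the TCP; orientation=None keeps the orientation; velocity is the mean speed in m/s. With force_limit (N) it stops when the force on the tool has changed by that much, and returns True; else False.
- manip.move_joints(angles): joint-space move.
- manip.set_gripper(opening, grip_force=None): opening from 0.0 (shut) to 1.0 (fully open); grip_force is the grip in N (None keeps the last); returns when the fingers have stopped.
- manip.hold(seconds).
- manip.solve_ik(position, orientation): joint angles nearest the present ones, or None.
- manip.get_image(name): name is "side" or "top" or "wrist"; returns a dict with "pixels" (420x560x3 uint8, blue, green, red), "fx", "fy", "cx", "cy" (pixels), "distortion" ([k1, k2, p1, p2, k3] as OpenCV has them; the pictures are not rectified), "world_from_camera" (4x4, takes a point from camera to world coordinates). Camera axes: x right, y down, z forward; pixel columns grow to the right and rows downward; lengths in m; the calibration is good to about 2 mm. A picture is of the moment at which its call begins. There is no depth.
A pose or a line that the arm cannot do raises manip.MotionError and nothing moves.
- manip.finish_job(): hands the job in; it is judged then, once.
Trained networks look in the newest picture that a camera, given by its name, has taken for a name from the list of things; names that differ only in an ending like _2 or _b are one class to them, and where a whole thing is asked for, a point or a joint stands for the part that bears it (a point fixed in the world has none). Each returns a list of dicts, best first, with "conf" (0 to 1); they miss things now and then, are a little off and sometimes report something else, mostly with a low value. They report only what shows in the picture. A call takes as long as a camera call. They do not tell look-alikes from the thing itself.
- manip.spot_in(camera, label): "extent" ([left, top, width, height] in pixels, round what is visible of it).
- manip.regions_of(camera, label): "pixels" (420x560 bool, what is visible of it) and "extent" ([left, top, width, height] in pixels, round what is visible of it).
- manip.place_of(camera, label): "pixel" ([column, row] in pixels: a listed point, or the origin of a listed thing).
Readings, each from a call of its own:
- manip.current_clock(): time.
- manip.current_joint_positions(): joint angles.
- manip.current_joint_velocities(): joint speeds.
- manip.current_effort(): joint torques, N m.
- manip.current_eef_pos(): TCP position.
- manip.current_ee_rot(): TCP orientation.
- manip.current_wrist_force(): force on the tool from outside, world axes, zero at the start.
- manip.current_wrist_torque(): the same for the moment, N m.
- manip.current_width(): opening from 0.0 (shut) to 1.0 (fully open).
- manip.current_gripper_force(): force on a finger pad.
Only numpy, scipy, OpenCV 4.12 (cv2) and the standard library are available. Lean on these libraries where they do the work, as an engineer would, in place of code of your own. Each camera call takes 0.05 s, during which the arm holds its last target. There are 200 camera calls.

## Working session

There is one attempt and no reset: what is moved stays moved. The work goes in short steps, each a Python script; the robot and the scene stay as the last script left them, time stands still between calls to the robot, and variables do not carry over. Pictures are saved under pics/ and viewed, at most 10 in all, crops included, and the job is handed in when it is done.

```bash
mkdir -p pics; cat > h.py <<'E'
from cell import manip
import numpy as np, cv2
def ray(im,px):
    K=np.array([[im["fx"],0,im["cx"]],[0,im["fy"],im["cy"]],[0,0,1.]])
    p=cv2.undistortPoints(np.array([[px]],float),K,np.array(im["distortion"],float))[0,0]
    T=np.array(im["world_from_camera"]); d=T[:3,:3]@np.array([p[0],p[1],1.]); return T[:3,3],d/np.linalg.norm(d)
def tri(rays):
    A=np.zeros((3,3));b=np.zeros(3)
    for o,d in rays:
        P=np.eye(3)-np.outer(d,d);A+=P;b+=P@o
    x=np.linalg.solve(A,b); return x,max(np.linalg.norm((np.eye(3)-np.outer(d,d))@(x-o)) for o,d in rays)
def atz(r,z): o,d=r; return o+d*(z-o[2])/d[2]
E
python3 - <<'E'
from h import *
ims={}
for c in("top","side"):
    im=manip.get_image(c);ims[c]=im
    cv2.imwrite(f"pics/{c}1.png",im["pixels"])
    print(c,np.round(im["world_from_camera"],3).tolist())
    for l in("lid_a_top","tray","screw_dish_mid","spring_clamp_mid","offcut_2_mid"):
        for p in manip.place_of(c,l): print(c,l,np.round(p["pixel"],1),round(p["conf"],2),np.round(atz(ray(im,p["pixel"]),.07 if 'lid' in l else 0.012),3))
print(manip.current_clock(),manip.current_ee_rot())
E
```

```text
top [[-0.025, -0.997, 0.075, 0.495], [-0.999, 0.028, 0.031, -0.096], [-0.033, -0.074, -0.997, 1.11], [0.0, 0.0, 0.0, 1.0]]
top lid_a_top [365.2 241.2] 0.3 [ 0.487 -0.273  0.07 ]
top tray [341.5 226.8] 0.81 [ 0.523 -0.226  0.012]
top screw_dish_mid [273.9 238.9] 0.67 [ 0.498 -0.06   0.012]
top spring_clamp_mid [406.2 219.9] 0.76 [ 0.536 -0.384  0.012]
top spring_clamp_mid [331.2 173.9] 0.18 [ 0.654 -0.206  0.012]
side [[-0.932, -0.127, 0.341, 0.256], [-0.363, 0.392, -0.846, 0.652], [-0.026, -0.911, -0.411, 0.434], [0.0, 0.0, 0.0, 1.0]]
side lid_a_top [321.6 181.2] 0.76 [ 0.556 -0.243  0.07 ]
side tray [331. 217.] 0.75 [ 0.522 -0.2    0.012]
side screw_dish_mid [315.  253.7] 0.75 [ 0.503 -0.048  0.012]
side spring_clamp_mid [347.  184.2] 0.43 [ 0.54  -0.385  0.012]
side offcut_2_mid [268.7 214. ] 0.65 [ 0.648 -0.174  0.012]
0.6 [ 1.17628227e-01  9.93057702e-01 -2.40539360e-06  2.89834239e-05]
```

View pics/top1.png

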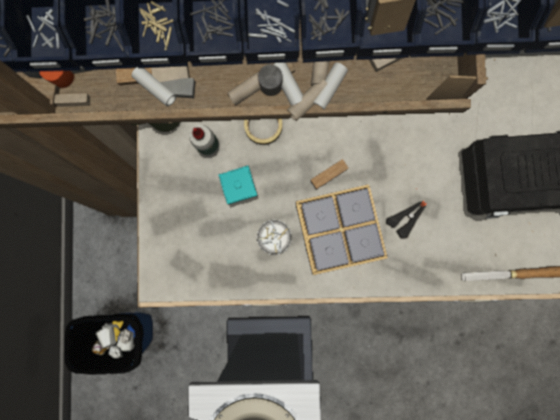

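View pics/side1.png

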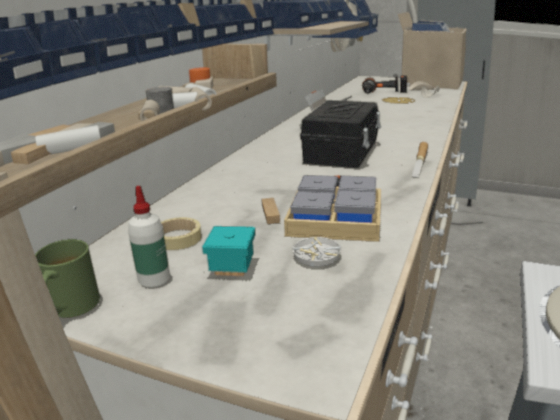

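The candidates for the lid are four grey lids at top px (321,216), (356,208), (329,250) and (365,242). The turquoise box at (238,185) is a look-alike and is excluded. Next I'll shut the fingers, go above the tray and check close up.

```bash
cat >> h.py <<'E'
def q(a): return [np.cos(a/2),np.sin(a/2),0,0]
E
python3 - <<'E'
from h import *
im=manip.get_image("top")
P=[atz(ray(im,p),.07) for p in((321,216),(356,208),(329,250),(365,242))]
for p in P: print(np.round(p,3))
e=(P[0]-P[1])+(P[2]-P[3]); a=np.arctan2(e[1],e[0])%(np.pi/2); print("yaw",np.degrees(a))
c=np.mean(P,0); print(c)
manip.set_gripper(0.0)
best=None
for k in range(-2,3):
    s=manip.solve_ik([c[0]-.0,c[1],.32],q(a+k*np.pi/2))
    print(k,None if s is None else np.round(s,2))
    if s is not None and (best is None or abs(s[6])<abs(best[1][6])): best=(k,s)
manip.movep([c[0],c[1],.32],q(a+best[0]*np.pi/2))
im=manip.get_image("wrist"); cv2.imwrite("pics/w1.png",im["pixels"])
print(best[0],np.round(im["world_from_camera"],3).tolist())
for p in manip.place_of("wrist","lid_a_top"): print(np.round(p["pixel"],1),round(p["conf"],2),np.round(atz(ray(im,p["pixel"]),.07),4))
print(manip.current_clock(),manip.current_eef_pos(),manip.current_wrist_force())
E
```

```text
[ 0.548 -0.173  0.07 ]
[ 0.564 -0.255  0.07 ]
[ 0.469 -0.189  0.07 ]
[ 0.485 -0.272  0.07 ]
yaw 11.245241544734643
[ 0.51661132 -0.22212125  0.07      ]
-2 [-0.21  0.37  0.71  1.9  -0.29  0.98  2.4 ]
-1 [-0.43  0.5   1.13  1.91 -0.52  1.06 -2.03]
0 [-0.36  0.44  0.98  1.91 -0.43  1.02 -0.57]
1 [-0.38  0.45  1.01  1.91 -0.45  1.03  1.02]
2 [-0.21  0.37  0.71  1.9  -0.29  0.98  2.4 ]
0 [[0.197, -0.929, -0.313, 0.598], [-0.98, -0.186, -0.063, -0.206], [0.001, 0.319, -0.948, 0.462], [0.0, 0.0, 0.0, 1.0]]
[302.9 136.7] 0.57 [ 0.5701 -0.2527  0.07  ]
4.9833 [ 0.51687952 -0.22167845  0.31989216] [-0.97297299  0.12138833 -0.16577901]
```

View pics/w1.png

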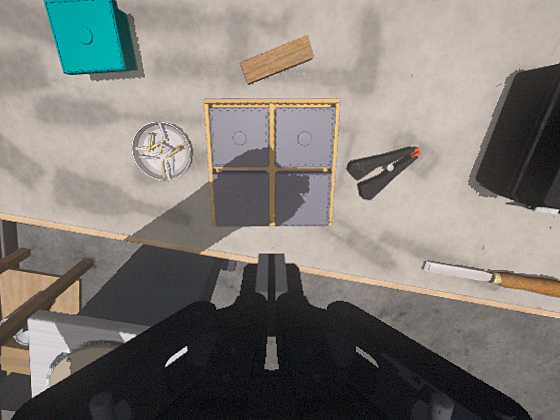

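The picture shows grey lids with bosses at (239,138) and (305,138). The lower two, in shadow, are near (242,197) and (304,197). The turquoise box sits apart at (87,37). Next I'll fit the tray and press the first sides.

```bash
cat >> h.py <<'E'
def probe(xy,Q,zs=.10):
    manip.movep([xy[0],xy[1],zs],Q); manip.hold(.2)
    f0=manip.current_wrist_force()[2]
    hit=manip.move_l([xy[0],xy[1],.05],velocity=.025,force_limit=1.2)
    z0=manip.current_eef_pos()[2]; log=[(round(z0*1e3,2),round(manip.current_wrist_force()[2]-f0,2))]
    for i in range(1,14):
        manip.move_l([xy[0],xy[1],z0-.0005*i],velocity=.02,force_limit=4)
        f=manip.current_wrist_force()[2]-f0; log.append((round(manip.current_eef_pos()[2]*1e3,2),round(f,2)))
        if f>5: break
    print(hit,log,manip.current_clock()); return z0,log
E
python3 - <<'E'
from h import *
w=manip.get_image("wrist");t=manip.get_image("top")
cx=[ray(w,p) for p in((239,138),(305,138))]
B=[atz(r,.07) for r in cx]
# heights along wrist rays from side camera nets
s=manip.get_image("side")
for p in manip.place_of("side","lid_a_top"): print("side",np.round(p["pixel"],1),p["conf"])
u=B[1]-B[0]; print(np.round(B,4),"d",np.linalg.norm(u),"yaw",np.degrees(np.arctan2(u[0],-u[1])))
for p1,p2 in(((239,138),(321,216)),((305,138),(356,208))): print("tri",tri([ray(w,p1),ray(t,p2)]))
for p in ((207,101),(340,100),(270,169),(216,227),(333,227)): print(p,np.round(atz(ray(w,p),.036),4))
for p in ((242,197),(304,197)): print(p,np.round(atz(ray(w,p),.07),4))
E
```

```text
side [319.3 180.7] 0.8
[[ 0.5525 -0.1738  0.07  ]
 [ 0.569  -0.2559  0.07  ]] d 0.08377560681078929 yaw 11.328569560799448
tri (array([ 0.54971193, -0.17328214,  0.05305794]), np.float64(0.0012405325802810141))
tri (array([ 0.5665931 , -0.25985549,  0.03707353]), np.float64(0.00025659019892004955))
(207, 101) [ 0.5875 -0.1216  0.036 ]
(340, 100) [ 0.6234 -0.2943  0.036 ]
(270, 169) [ 0.5146 -0.2213  0.036 ]
(216, 227) [ 0.4111 -0.1583  0.036 ]
(333, 227) [ 0.446  -0.3327  0.036 ]
(242, 197) [ 0.4763 -0.1905  0.07  ]
(304, 197) [ 0.4927 -0.2727  0.07  ]
```

```bash
cat >> h.py <<'E'
A=np.radians(11.35); X=np.array([np.cos(A),np.sin(A)]); Y=np.array([-np.sin(A),np.cos(A)])
C=np.array([.5185,-.2235]); Q=q(A)
LID={(i,j):C+.042*(i*X+j*Y) for i in(1,-1) for j in(1,-1)}
E
python3 - <<'E'
from h import *
for k in ((1,1),(1,-1)):
    p=LID[k]+.027*k[0]*X
    z0,log=probe(p,Q)
    manip.move_l([p[0],p[1],.10],velocity=.1)
    if log[-1][0]<z0*1e3-2.5: print("rocks",k);break
E
```

```text
True [(np.float64(60.04), np.float64(5.57)), (np.float64(60.0), np.float64(6.78))] 8.0
True [(np.float64(64.67), np.float64(6.65)), (np.float64(64.64), np.float64(8.64))] 10.7583
```

```bash
sed -i 's/velocity=.025,force_limit=1.2/velocity=.012,force_limit=1.2/; s/zs=.10/zs=.088/' h.py
python3 - <<'E'
from h import *
for k in ((-1,-1),(-1,1)):
    p=LID[k]+.027*k[0]*X
    z0,log=probe(p,Q)
    print(np.round(manip.current_wrist_torque(),3))
    if log[-1][0]<z0*1e3-2:
        print("rocks",k)
        im=manip.get_image("side"); cv2.imwrite("pics/s_rock.png",cv2.resize(im["pixels"][150:270,240:440],None,fx=4,fy=4))
        manip.move_l([p[0],p[1],.095],velocity=.1);break
    manip.move_l([p[0],p[1],.095],velocity=.1)
E
```

```text
True [(np.float64(66.35), np.float64(4.76)), (np.float64(66.27), np.float64(9.22))] 14.1167
[ 0.27   0.185 -0.005]
True [(np.float64(65.15), np.float64(0.99)), (np.float64(64.59), np.float64(1.93)), (np.float64(64.11), np.float64(1.66)), (np.float64(63.65), np.float64(3.79)), (np.float64(63.34), np.float64(8.33))] 18.025
[-0.098  0.665 -0.002]
```

Three lids are rigid, giving less than 0.1 mm. The near-left lid (-1,1) yields softly, about 2 mm at 1–4 N. I'll confirm on its opposite side and locate its boss close up before pressing.

```bash
python3 - <<'E'
from h import *
k=(-1,1); p=LID[k]+.027*X
probe(p,Q,.08)
manip.move_l([p[0],p[1],.10],velocity=.1)
v=LID[k]-.03*X; manip.movep([v[0],v[1],.22],Q)
im=manip.get_image("wrist")
for d in manip.place_of("wrist","lid_a_top"): print(np.round(d["pixel"],1),round(d["conf"],2),np.round(atz(ray(im,d["pixel"]),.068),4))
print("expected",LID)
T=np.array(im["world_from_camera"]);K=np.array([[im["fx"],0,im["cx"]],[0,im["fy"],im["cy"]],[0,0,1.]])
Ti=np.linalg.inv(T); px,_=cv2.projectPoints(np.array([[*LID[k],.068]]),cv2.Rodrigues(Ti[:3,:3])[0],Ti[:3,3],K,np.array(im["distortion"]))
x,y=px.ravel(); print("proj",x,y)
g=np.clip(im["pixels"].astype(float)*1.8,0,255).astype(np.uint8)
x0,y0=int(max(x-90,0)),int(max(y-70,0)); c=g[y0:y0+140,x0:x0+180].copy(); print(x0,y0)
cv2.drawMarker(c,(int(x-x0),int(y-y0)),(0,0,255),0,4)
cv2.imwrite("pics/w2.png",cv2.resize(c,None,fx=4,fy=4,interpolation=2)); print(manip.current_clock())
E
```

```text
True [(np.float64(65.29), np.float64(2.04)), (np.float64(64.82), np.float64(2.53)), (np.float64(64.32), np.float64(1.9)), (np.float64(63.84), np.float64(3.11)), (np.float64(63.47), np.float64(5.48))] 21.3417
[360.1  67.5] 0.76 [ 0.5682 -0.251   0.068 ]
expected {(1, 1): array([ 0.55141294, -0.17405571]), (1, -1): array([ 0.56794429, -0.25641294]), (-1, 1): array([ 0.46905571, -0.19058706]), (-1, -1): array([ 0.48558706, -0.27294429])}
proj 270.9332086110026 163.49297030434775
180 93
22.55
```

View pics/w2.png

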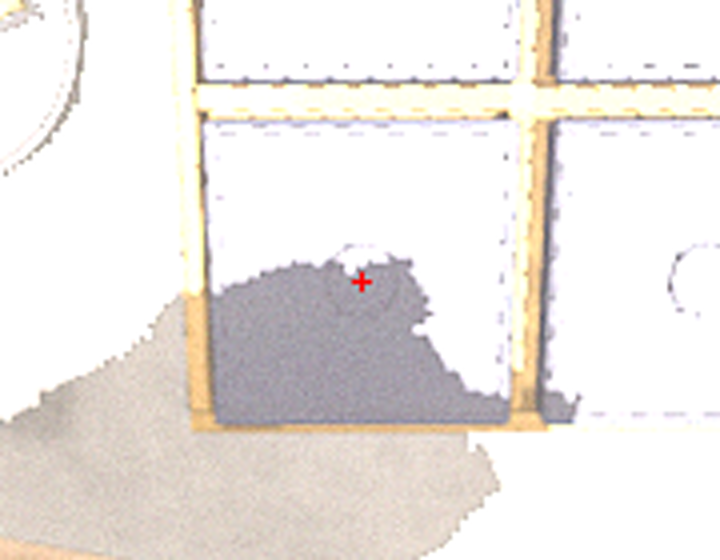

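The crop shows the boss outline centred at about (362,278), right on my projected mark, and the second side rocks too. Now I'll press it straight down.

```bash
python3 - <<'E'
from h import *
p=LID[(-1,1)]
manip.movep([*p,.085],Q); manip.hold(.2)
f0=manip.current_wrist_force()[2]
manip.move_l([*p,.055],velocity=.012,force_limit=1.5)
z0=manip.current_eef_pos()[2]; log=[]
for i in range(1,20):
    manip.move_l([*p,z0-.0005*i],velocity=.015)
    f=manip.current_wrist_force()[2]-f0; log.append((float(round(manip.current_eef_pos()[2]*1e3,2)),float(round(f,1))))
    if f>19: break
print(z0,log,manip.current_wrist_torque(),manip.current_clock())
manip.move_l([*p,.10],velocity=.1)
# re-check side: must be rigid now
for s in(1,-1): 
    probe(p+.027*s*X,Q,.075); manip.move_l([*(p+.027*s*X),.10],velocity=.1)
E
```

```text
0.06932196867913157 [(69.05, 7.6), (68.58, 8.1), (68.12, 9.2), (67.61, 8.3), (67.12, 7.9), (66.61, 7.4), (66.12, 7.9), (65.63, 8.6), (65.12, 8.8), (64.7, 8.8), (64.43, 14.1), (64.28, 20.1)] [ 0.52473424  0.59686239 -0.01656759] 27.725
True [(np.float64(61.44), np.float64(5.41)), (np.float64(61.36), np.float64(8.6))] 30.1417
True [(np.float64(61.38), np.float64(7.39)), (np.float64(61.3), np.float64(12.38))] 32.6667
```

The lid slid about 5 mm and met the rim. Both sides are now rigid and level to 0.1 mm. I'll back off, take a final look and hand in.

```bash
python3 - <<'E'
from h import *
p=LID[(-1,1)]-.027*X
manip.move_l([*p,.25],velocity=.15); manip.hold(.3)
im=manip.get_image("side"); cv2.imwrite("pics/s_end.png",cv2.resize(im["pixels"][140:290,220:420],None,fx=4,fy=4))
print(manip.current_clock())
E
```

```text
34.7083
```

View pics/s_end.png

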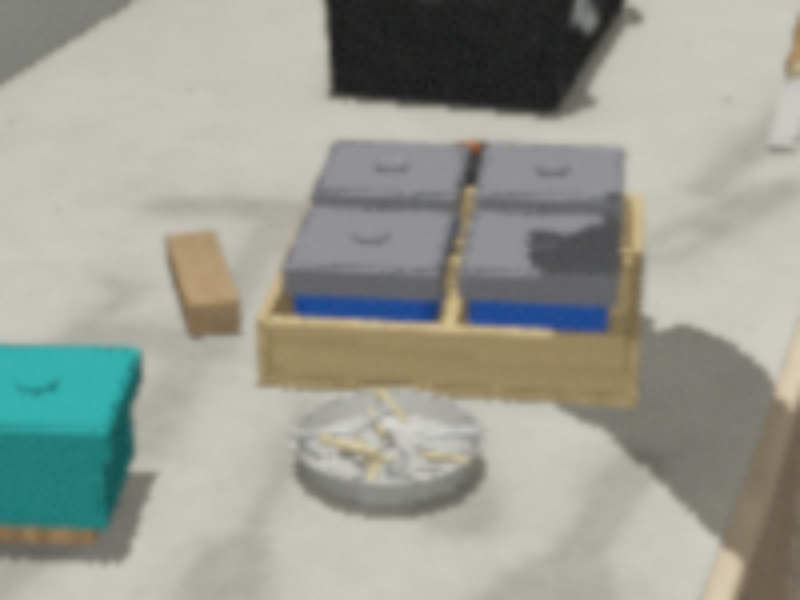

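All four lids look level; the near-left one is at crop (540,250). The dish and offcut look undisturbed.

```bash
python3 -c "
from cell import manip
print(manip.finish_job())"
```

```text
the job is handed in; nothing more can be done
None
```

The near-left lid was the one that rocked; I pressed it down about 5 mm on its boss until it met the rim, both its sides then held rigid and level to about 0.1 mm, and I handed the job in at about 35 s.

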